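Third hand for a drawer pull

TASK

The drawer front in the sprung jig is ready for its handle: pick up the brass pull whose feet are spaced like the two screw holes, and press both its feet squarely onto the front, centred on the holes, with a steady push of about 10 N (the sprung front then gives about 8 mm), never driving the front right back to its stop. Keep it steady there for at least three seconds and finish still gripping and pressing it, with the gripper itself clear of the front and jig, so that a colleague can screw it on from behind. Leave the other pull, the screwdriver, the soap bottle and the screw dish where they are.

Things in the scene. Friction and masses are not known exactly. Their poses are not given: they have to be found in the camera images.
- long_pull: the pull to fit: U-shaped square brass cabinet pull lying flat, about 0.18 kg. Bar 136 mm long (own y), 12 wide (own x), 14 high (z, up as it lies). Two feet, 14 x 14 mm, 96 mm apart centre to centre, point along own +x and end 40 mm from the bar's centre line. Origin: under the middle of the bar (not of the U). Grip mid-bar, closing along own x, one finger between the feet
- foot_left (a point): centre of the end face of the long pull's foot on its own +y side: (40, 48, 7) mm in the pull's frame
- foot_right (a point): centre of the end face of the long pull's foot on its own -y side: (40, -48, 7) mm in the pull's frame
- short_pull: the wrong pull: same make and section but bar 98 mm long and feet only 64 mm apart; lies flat beside the long one (they may be swapped); same kind of origin. Leave it alone
- front_mid (a point): the point midway between the two screw holes on the good face of the upright light oak drawer front, 210 mm wide (own y), 96 high, 18 thick (own x), on the sprung carriage of the jig. The good face looks to own -x, towards the robot. This point is 76 mm above the worktop, the top edge 110 mm, the underside 14 mm; a clamp lip 6 mm thick covers the face up to 32 mm above the worktop
- hole_left (a point): mouth, on the good face, of the screw hole on the front's own +y side: 48 mm from front_mid, 76 mm above the worktop. Holes show as 6 mm black dots on both faces; flush, nothing enters them. Axes as the front's
- hole_right (a point): the same for the hole on the own -y side: 48 mm from front_mid
- jig: the fixed jig: plywood base 130 x 230 x 12 mm with two aluminium posts behind the front that carry the springs. Origin on the worktop under the middle of the drawer front when unpushed; own x is the direction to push in; turned up to 0.35 rad from the world's x
- front (a joint): how far the front and its carriage are pushed back along the front's own +x, in m: 0 at rest, stop at 0.016. Springs of 1250 N/m: force in N = 1250 x value, so 0.008 is 10 N; it springs back when let go
- screwdriver: bystander: black-handled screwdriver, 190 mm long, lying on the worktop. Origin under its middle
- soap: bystander: terracotta-coloured soap bottle, 64 mm across and 150 mm high, upright. Origin at the centre of its underside
- dish: bystander: white dish of brass screws, 90 mm across and 28 mm high. Origin at the centre of its underside
Things that resemble listed ones, but are neither listed nor needed, are in the scene too. What is shaped like the long_pull but red is not meant.

How it is judged:
By the outcome, as a careful person would: the job done as asked, in the order asked, and still so for the second after the job is handed in, while the arm keeps its last pose, push and grip.
It also fails if it takes over 45 s, if anything falls off the work surface, if the arm or the gripper's body presses on something with over 40 N, if the wrist force passes 120 N, or if a joint passes its speed limit or range.

ROBOT

A 6-joint arm with a two-finger parallel gripper is mounted at the origin on the work surface. World frame = base frame: x ahead of the robot, y to its left, z up, the work surface at z = 0. Lengths are in m, angles in rad, forces in N, time in s.
With the tool pointing down it reaches from about 0.3 to 0.775 m from the base axis. Payload 14.6 kg.
Tool frame: the origin (TCP) lies on the mounting face of the last link; the fingertips stand 199 mm ahead of it and the grasp point (between the pads) lies 180 mm ahead of it; z points along the fingers, y is the direction in which the jaws open and shut (so a half turn about z gives the same grasp; the last joint's range is limited). The gripper opens to 94 mm and grips with 3 to 60 N. Pads are 16 mm wide; open, the fingers measure 119 mm over their backs; the gripper's body (75 mm by 177 mm) begins 78 mm behind the grasp point.
Start: joints at [1.24, 0.3, 1.521, -0, 1.321, -0.067], TCP at [0.143, 0.531, 0.405] pointing down, gripper open.
Joint ranges: [-3.03, 3.03], [-0.79, 2.21], [0.23, 2.52], [-1.04, 4.18], [0, 3.07], [-2.55, 2.55]. Speed limits (rad/s): [2.22, 2.22, 2.57, 3.14, 3.14, 3.14].

INTERFACE

Orientations are given as [roll, pitch, yaw] about the fixed x, y, z axes, in that order (R = Rz(yaw) Ry(pitch) Rx(roll)).
In Python, from station import sensors, vision, job gives the robot as it stands. The module is installed in compiled form; this text tells all that it offers.
- The arm moves only by the tool arm_command, never from a script. Its argument "plan" is one flat list of numbers, 5 for each row, row after row: the closure, from -1 (fully open) to 1 (shut), so that 0 is half open, then the shift along the world's x, y, z scaled (see below), then the turn about the world's z scaled (see below). A call has 1 to 20 rows; each row is the pose to reach, as a shift and turn from the pose commanded when the call began; what a row does not reach only later rows make up. The controller multiplies each number of a shift by 400 mm and each number of a turn by 120 degrees. A row lasts 1/10 s, in which the tool goes at most 50 mm and 8.59 degrees, less where a joint would pass 70% of its speed; a pose out of reach is approached as far as the arm can. A call with a number of a shift or a turn outside -1 to 1 is refused whole. A call with a gripper value outside its range is refused whole. The fingers move at their own pace and stop on an object; "newtons" is the grip in N (left out, the last holds). Time passes only in rows, so rows that repeat a pose let the fingers close. It gives the time, the measured TCP pose, the force and the opening at its end, in the units of the state.
- sensors.get_obs(): the state, without advancing time (a new reading comes with each control period).
- vision.camera(name): name is "scene" or "side" or "wrist"; returns the picture (420x560x3 uint8, blue, green, red); there is no depth.
- vision.camera_params(name): a dict with "intrinsics" (3x3 intrinsics, pixels), "rvec" (rotation vector, rad) and "tvec" (3), from world to camera coordinates, as OpenCV has them. Camera axes: x right, y down, z forward; pixel columns grow to the right and rows downward; lengths in m; the calibration is good to about 2 mm. A picture is of the moment at which its call begins: read the wrist's pose just before it. camera_params takes no time and is no camera call; for the wrist camera it gives the pose at the moment of the call.
- job.hand_in(): hands the job in, once; it reports no verdict.
Trained networks look in the newest picture that a camera, given by its name, has taken for a name from the list of things; names that differ only in an ending like _2 or _b are one class to them, and where a whole thing is asked for, a point or a joint stands for the part that bears it (a point fixed in the world has none). Each returns a list of dicts, best first, with "confidence" (0 to 1); they miss things now and then, are a little off and sometimes report something else, mostly with a low value. They report only what shows in the picture. A call takes as long as a camera call. They do not tell look-alikes from the thing itself.
- vision.search_frame(name, camera): "at" ([row, column] in pixels, amid what is visible of it).
- vision.silhouettes(name, camera): "mask" (420x560 bool, what is visible of it) and "at" ([row, column] in pixels, amid what is visible of it).
- vision.pinpoint(name, camera): "at" ([row, column] in pixels: a listed point, or the origin of a listed thing).
The state is a dict: "time_s": time; "qpos": joint angles; "joint_vel": joint speeds; "tau": joint torques, N m; "ee_pos": TCP position; "eef_rot": TCP orientation; "force": force on the tool from outside, world axes, zero at the start; "moment": the same for the moment, N m; "grip_width": finger opening in m.
Only numpy, scipy, OpenCV 4.12 (cv2) and the standard library are available. Lean on these libraries where they do the work, as an engineer would, in place of code of your own. Each camera call takes 0.05 s, during which the arm holds its last target.

## Working session

There is one attempt and no reset: what is moved stays moved. The work goes in short steps, Python scripts to look and compute and a tool call to move; the robot and the scene stay as the last step left them, time stands still between calls to the robot, and variables do not carry over. Pictures are saved under pics/ and viewed, and the job is handed in when it is done.

Besides the shell and the picture viewer there is one more tool, called after "Request:" by a JSON object that holds its "name" and its "arguments". arm_command: Moves the arm, as the interface text tells. Its arguments: {"type":"object","properties":{"plan":{"type":"array"},"newtons":{"type":"number"}},"required":["plan"]}

```bash
mkdir -p pics
python3 - <<'E'
from station import sensors, vision, job
import cv2
o=sensors.get_obs()
for k,v in o.items(): print(k,v)
for c in ("scene","side","wrist"):
    cv2.imwrite(f"pics/{c}0.png",vision.camera(c))
    p=vision.camera_params(c); print(c,p)
    for n in ("long_pull","short_pull","front_mid","hole_left","hole_right","jig","foot_left","foot_right"):
        try: print(c,n,[(d['at'],round(d['confidence'],2)) for d in vision.pinpoint(n,c)])
        except Exception as e: print(n,e)
E
```

```text
time_s 0.0
qpos [ 1.24040740e+00  3.00456580e-01  1.52157300e+00  6.56012571e-07
  1.32069265e+00 -6.66269203e-02]
joint_vel [ 1.92713239e-03  1.34509616e-03  8.88186598e-04  3.25159649e-04
  5.19496861e-05 -4.45980461e-04]
tau [ 2.01685027e-03 -5.31807876e+01 -3.52742279e+01  7.09387986e-02
  2.43975897e-02 -8.23350570e-05]
ee_pos [0.1433992  0.53094287 0.40409758]
eef_rot [-3.14046562e+00 -7.58388480e-05  2.87783045e+00]
force [0.22910804 0.14149248 0.33909066]
moment [ 0.00878775 -0.00096981  0.00996883]
grip_width 0.09398349184976647
scene {'intrinsics': array([[482.7840609 ,   0.        , 273.76463529],
       [  0.        , 482.7840609 , 207.95104231],
       [  0.        ,   0.        ,   1.        ]]), 'rvec': array([ 2.1750565 ,  1.01179669, -0.40994996]), 'tvec': array([-0.27647005, -0.25991841,  1.64171391])}
scene long_pull [([282.7, 142.7], 0.92), ([253.6, 205.3], 0.61), ([216.4, 363.8], 0.58)]
scene short_pull [([211.8, 249.4], 0.72)]
scene front_mid [([192.7, 364.8], 0.82)]
scene hole_left [([190.6, 380.9], 0.74)]
scene hole_right [([191.1, 383.6], 0.63), ([203.0, 348.
[... 755 characters left out ...]
ight [([154.4, 285.0], 0.89), ([280.0, 358.3], 0.55)]
side jig [([159.1, 277.5], 0.73), ([153.7, 285.8], 0.35)]
side foot_left [([333.3, 358.2], 0.9), ([313.3, 227.3], 0.73)]
side foot_right [([365.0, 334.5], 0.88), ([315.8, 273.1], 0.75), ([296.9, 320.6], 0.73)]
wrist {'intrinsics': array([[292.88581193,   0.        , 280.75126104],
       [  0.        , 292.88581193, 207.67455344],
       [  0.        ,   0.        ,   1.        ]]), 'rvec': array([-2.31569904, -1.77315554, -0.24110237]), 'tvec': array([-0.54979165, -0.02823748,  0.39203244])}
wrist long_pull []
wrist short_pull []
wrist front_mid []
wrist hole_left []
wrist hole_right []
wrist jig []
wrist foot_left []
wrist foot_right []
```

View pics/scene0.png

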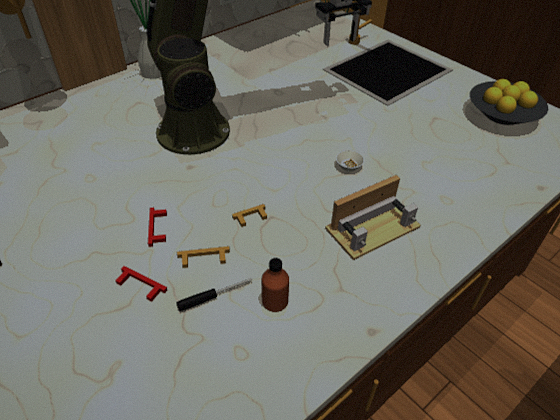

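View pics/side0.png

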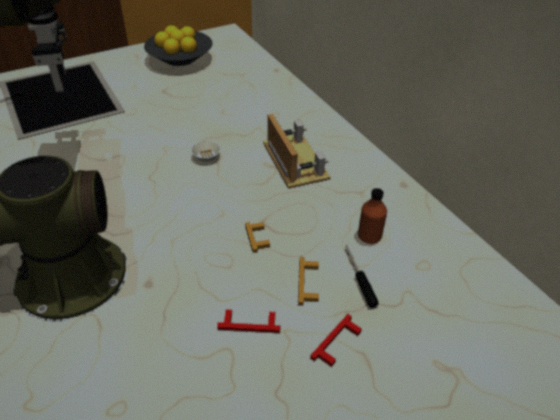

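View pics/wrist0.png

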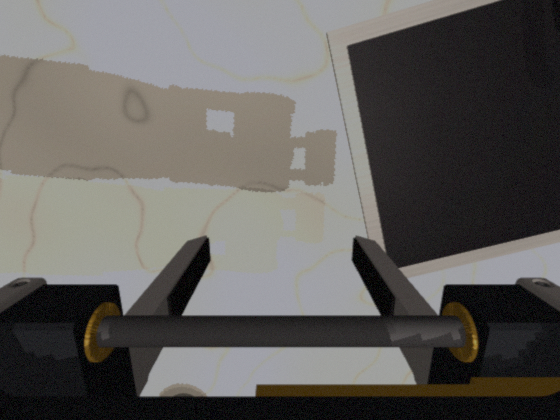

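```bash
cat > h.py <<'E'
import numpy as np, cv2
from station import sensors, vision, job
def P(c):
    p=vision.camera_params(c); R,_=cv2.Rodrigues(p['rvec']); return p['intrinsics'],R,np.array(p['tvec']).ravel()
def plane(c,rc,z):
    K,R,t=P(c); d=R.T@np.linalg.inv(K)@np.array([rc[1],rc[0],1.]); o=-R.T@t
    return o+d*(z-o[2])/d[2]
def tri(obs):
    A=np.zeros((3,3));b=np.zeros(3)
    for c,rc in obs:
        K,R,t=P(c); d=R.T@np.linalg.inv(K)@np.array([rc[1],rc[0],1.]); d/=np.linalg.norm(d); o=-R.T@t
        M=np.eye(3)-np.outer(d,d); A+=M;b+=M@o
    return np.linalg.solve(A,b)
def proj(c,X):
    K,R,t=P(c); x=K@(R@np.asarray(X,float)+t); return x[1]/x[2],x[0]/x[2]
E
python3 - <<'E'
from h import *
a=cv2.imread('pics/scene0.png');b=cv2.imread('pics/side0.png')
r=lambda im,y0,y1,x0,x1,w,h:cv2.resize(im[y0:y1,x0:x1],(w,h),interpolation=cv2.INTER_CUBIC)
cv2.imwrite('pics/c1.png',np.vstack([np.hstack([r(a,195,280,165,280,400,296),r(a,165,265,315,430,400,296)]),np.hstack([r(b,210,310,235,370,400,296),r(b,100,200,250,385,400,296)])]))
for n,s,d in [('hole_l',(190.6,382),(131.2,273.3)),('hole_r',(203,348.1),(154.4,285)),('mid',(192.7,364.8),(142.6,280))]:
    print(n,tri([('scene',s),('side',d)]),plane('scene',s,.076),plane('side',d,.076))
for n,s,d in [('pull',(253.6,205.3),(281.3,298.6))]:
    print(n,plane('scene',s,0),plane('side',d,0))
print('short',plane('scene',(211.8,249.4),0),plane('side',(241.8,250.4),0))
print('soap',plane('scene',(305,275),0),'driver',plane('scene',(300,200),0.01),plane('scene',(283,250),0.01))
E
```

```text
hole_l [0.65148263 0.20276576 0.07239395] [0.65411155 0.19831203 0.076     ] [0.64923526 0.19943378 0.076     ]
hole_r [0.62687243 0.09162046 0.07251094] [0.62787111 0.09126835 0.076     ] [0.62395848 0.08469541 0.076     ]
mid [0.63679197 0.14231884 0.08197684] [0.62940207 0.15566455 0.076     ] [0.63888977 0.1402101  0.076     ]
pull [ 0.47051917 -0.2710694   0.        ] [ 0.46017062 -0.27212224  0.        ]
short [ 0.42426585 -0.08767285  0.        ] [ 0.41802957 -0.10437257  0.        ]
soap [ 0.70870205 -0.2335944   0.        ] driver [ 0.58785344 -0.36593169  0.01      ] [ 0.62564431 -0.24386959  0.01      ]
```

View pics/c1.png

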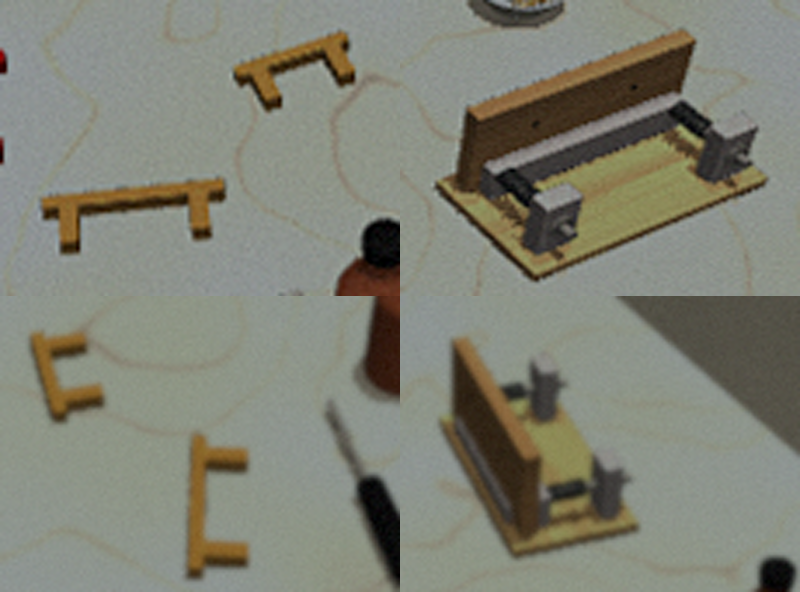

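Run:
```python
from h import *
f=lambda u,v:(165+v*100/296,315+u*115/400)  # scene jig crop px
g=lambda u,v:(100+v*100/296,250+u*135/400)
bl,br=f(634-400,88),f(537-400,124)
for n,p in (('bl',bl),('br',br)): print(n,p,plane('scene',p,.076))
# top edge corners of front, side crop (v offset 296)
for n,p in [('top far front',g(455-400,340-296)),('top near',g(527-400,462-296))]: print(n,plane('side',p,.110))
for n,p in [('scene far',f(690-400,35)),('scene near',f(470-400,112))]: print(n,plane('scene',p,.110))
h=lambda u,v:(210+(v-296)*100/296,235+u*135/400)
for p in [(195,437),(195,573),(246,455),(246,550)]: print('side pull',plane('side',h(*p),.014))
K,R,t=P('wrist'); o=sensors.get_obs()
from scipy.spatial.transform import Rotation as Q
Rt=Q.from_euler('xyz',o['eef_rot']).as_matrix(); c=-R.T@t
print('cam in tool',Rt.T@(c-o['ee_pos'])); print('cam axes in tool',(Rt.T@R.T).round(3)); print(Rt.round(3))
```

```text
bl (194.72972972972974, 382.275) [0.66548692 0.18626127 0.076     ]
br (206.8918918918919, 354.3875) [0.64882291 0.09336446 0.076     ]
top far front [0.65353415 0.23703817 0.11      ]
top near [0.61619791 0.02960606 0.11      ]
scene far [0.66687689 0.24269542 0.11      ]
scene near [0.62734481 0.03789519 0.11      ]
side pull [ 0.49588638 -0.22131908  0.014     ]
side pull [ 0.42586689 -0.33865417  0.014     ]
side pull [ 0.52222943 -0.25765248  0.014     ]
side pull [ 0.47115888 -0.33874424  0.014     ]
cam in tool [ 7.76007653e-02 -2.40412347e-05  1.95790894e-02]
cam axes in tool [[-0.    -0.964 -0.268]
 [ 1.     0.    -0.   ]
 [ 0.    -0.268  0.964]]
[[-0.965  0.261  0.   ]
 [ 0.261  0.965  0.   ]
 [-0.     0.    -1.   ]]
```

Candidates for the long pull: brass at scene (254,205), brass at (212,250), red at (226,155), red at (282,142). The crop shows the brass one at (254,205) is longer with wider feet, so I choose that; the one at (212,250) is the short one and the reds are decoys. First I'll look at the jig with the wrist camera.

Request:
{"name": "arm_command", "arguments": {"plan": [-1, 0.89, -0.95, 0, -0.71, -1, 0.89, -0.95, 0, -0.71, -1, 0.89, -0.95, 0, -0.71, -1, 0.89, -0.95, 0, -0.71, -1, 0.89, -0.95, 0, -0.71, -1, 0.89, -0.95, 0, -0.71, -1, 0.89, -0.95, 0, -0.71, -1, 0.89, -0.95, 0, -0.71, -1, 0.89, -0.95, 0, -0.71, -1, 0.89, -0.95, 0, -0.71, -1, 0.89, -0.95, 0, -0.71, -1, 0.89, -0.95, 0, -0.71, -1, 0.89, -0.95, 0, -0.71, -1, 0.89, -0.95, 0, -0.71, -1, 0.89, -0.95, 0, -0.71]}}

```text
time_s: 2.85
ee_pos: [0.4988, 0.1519, 0.4049]
eef_rot: [3.141, -0.0, 1.392]
force: [0.3, 1.3, -0.3]
grip_width: 0.0938
```

Run:
```python
from h import *
o=sensors.get_obs(); print(o['ee_pos'],o['eef_rot'],o['qpos'],abs(o['joint_vel']).max())
cv2.imwrite('pics/w1.png',vision.camera('wrist'))
for n in ("front_mid","hole_left","hole_right"):
  for d in vision.pinpoint(n,'wrist'): print(n,d['at'],d['confidence'],plane('wrist',d['at'],.076))
```

```text
[0.4988085  0.1518731  0.40485372] [ 3.14139150e+00 -1.75266562e-04  1.39246269e+00] [2.25291814e-01 2.36028679e-01 1.60136692e+00 8.51957990e-05
 1.30394323e+00 4.03603015e-01] 0.0037658536091553004
front_mid [185.3, 404.5] 0.71 [0.63293978 0.14448268 0.076     ]
hole_left [140.6, 412.1] 0.68 [0.64382612 0.18992863 0.076     ]
hole_left [93.2, 235.0] 0.43 [0.47431681 0.26706903 0.076     ]
hole_right [230.7, 405.5] 0.9 [0.63069932 0.09205999 0.076     ]
```

View pics/w1.png

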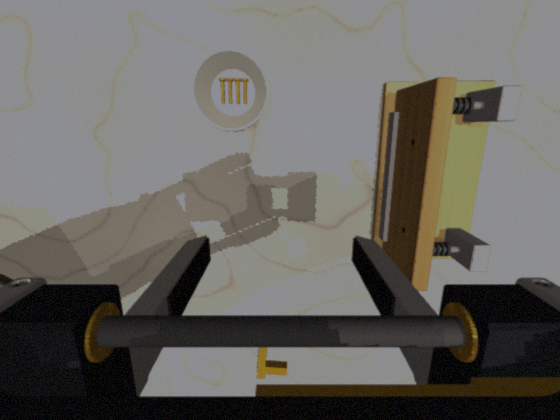

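Run:
```python
from h import *
im=cv2.imread('pics/w1.png'); g=im.astype(float).sum(2)
cv2.imwrite('pics/w1c.png',cv2.resize(im[65:305,360:500],(467,800)[::1] if 0 else (350,600),interpolation=cv2.INTER_CUBIC))
H=[]
for r,c in((142,412),(229,404)):
    w=g[r-6:r+7,c-6:c+7]; m=np.clip(np.median(w)*0.6-w,0,None); rr,cc=np.mgrid[r-6:r+7,c-6:c+7]
    at=((rr*m).sum()/m.sum(),(cc*m).sum()/m.sum()); X=plane('wrist',at,.076); H.append(X); print(at,m.sum(),X)
d=H[0]-H[1]; print('dist',np.linalg.norm(d),'yaw',-np.arctan2(d[0],d[1]),'mid',(H[0]+H[1])/2)
```

```text
(np.float64(141.85285913528588), np.float64(412.42189679218967)) 286.7999999999999 [0.64413559 0.18844027 0.076     ]
(np.float64(229.47562893081758), np.float64(403.0157232704402)) 254.39999999999992 [0.62806032 0.0940156  0.076     ]
dist 0.09578325176744118 yaw -0.16862769072704936 mid [0.63609796 0.14122793 0.076     ]
```

View pics/w1c.png

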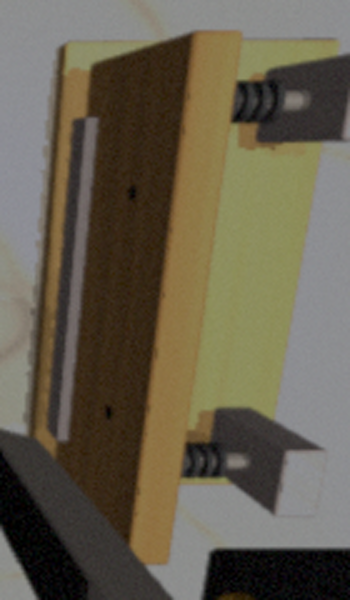

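Request:
{"name": "arm_command", "arguments": {"plan": [-1, -0.1, -1, 0, -0.17, -1, -0.1, -1, 0, -0.17, -1, -0.1, -1, 0, -0.17, -1, -0.1, -1, 0, -0.17, -1, -0.1, -1, 0, -0.17, -1, -0.1, -1, 0, -0.17, -1, -0.1, -1, 0, -0.17, -1, -0.1, -1, 0, -0.17, -1, -0.1, -1, 0, -0.17]}}

```text
time_s: 3.95
ee_pos: [0.4584, -0.2532, 0.4044]
eef_rot: [3.142, 0.001, 1.03]
force: [-0.0, -0.4, 0.2]
grip_width: 0.0938
```

Request:
{"name": "arm_command", "arguments": {"plan": [-1, -0.12, -0.3, -0.1, 0, -1, -0.12, -0.3, -0.1, 0, -1, -0.12, -0.3, -0.1, 0, -1, -0.12, -0.3, -0.1, 0, -1, -0.12, -0.3, -0.1, 0, -1, -0.12, -0.3, -0.1, 0, -1, -0.12, -0.3, -0.1, 0]}}

```text
time_s: 4.65
ee_pos: [0.4121, -0.368, 0.3652]
eef_rot: [3.141, 0.0, 1.036]
force: [-0.1, 0.6, 0.5]
grip_width: 0.094
```

Run:
```python
from h import *
o=sensors.get_obs(); print(o['time_s'],o['ee_pos'],o['eef_rot'],o['qpos'],abs(o['joint_vel']).max())
im=vision.camera('wrist'); cv2.imwrite('pics/w2.png',im)
for n in ("long_pull","foot_left","foot_right"):
  for d in vision.pinpoint(n,'wrist'): print(n,d['at'],d['confidence'],plane('wrist',d['at'],0 if 'p' in n else .007))
for i,d in enumerate(vision.silhouettes('long_pull','wrist')):
  print(d['at'],d['confidence'],d['mask'].sum()); np.save(f'm{i}.npy',d['mask'])
```

```text
4.65 [ 0.41205551 -0.3680023   0.3652188 ] [3.14069094e+00 1.24934295e-04 1.03631164e+00] [-7.95295619e-01  3.39913614e-01  1.56276741e+00  1.18300428e-04
  1.23800820e+00 -2.60849582e-01] 0.004332437445956153
long_pull [215.4, 188.8] 0.89 [ 0.30038754 -0.33490102  0.        ]
long_pull [100.4, 280.1] 0.74 [ 0.46545073 -0.27738966  0.        ]
long_pull [228.3, 332.3] 0.61 [ 0.44476157 -0.44005507  0.        ]
foot_left [219.9, 385.9] 0.89 [ 0.50578939 -0.46097377  0.007     ]
foot_left [50.3, 317.7] 0.86 [ 0.52394072 -0.25568393  0.007     ]
foot_left [182.1, 141.1] 0.56 [ 0.27908326 -0.27251261  0.007     ]
foot_right [275.0, 332.1] 0.67 [ 0.41465754 -0.49331603  0.007     ]
foot_right [140.0, 317.0] 0.59 [ 0.47925717 -0.33549115  0.007     ]
[211.8, 181.8] 0.89 2334
[79.8, 281.6] 0.74 2647
[230.5, 331.6] 0.6 2024
```

View pics/w2.png

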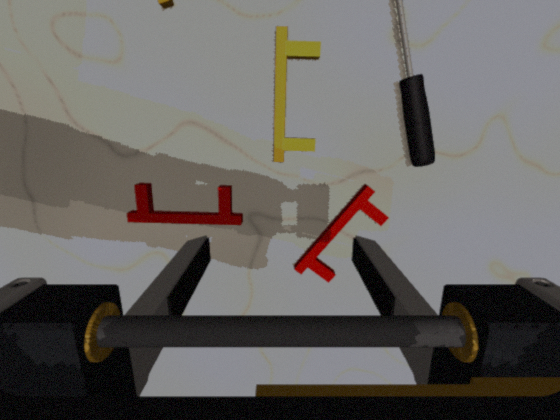

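```bash
cat > fit.py <<'E'
from h import *
from scipy.optimize import minimize
def model(x,y,yaw,z0=0):
    R=np.array([[np.cos(yaw),-np.sin(yaw)],[np.sin(yaw),np.cos(yaw)]])
    hs=[]
    for a,b,c,d in((-6,6,-68,68),(-6,40,41,55),(-6,40,-55,-41)):
        pts=[]
        for u in(a,b):
            for v in(c,d):
                q=R@[u/1e3,v/1e3]+[x,y]
                for z in(0,.014): pts.append([*q,z+z0])
        hs.append(np.array(pts))
    return hs
def render(KRt,hs,S=4):
    K,R,t=KRt; m=np.zeros((420*S,560*S),np.uint8)
    for p in hs:
        q=(R@p.T).T+t; q=(K@q.T).T; q=(q[:,:2]/q[:,2:]+.5)*S-.5
        cv2.fillConvexPoly(m,cv2.convexHull(np.round(q).astype(np.int32)),255)
    return cv2.resize(m,(560,420),interpolation=cv2.INTER_AREA)/255.
def fit(views,p0):
    def cost(p):
        return sum(np.abs(render(k,model(*p))-m).sum() for k,m in views)
    sim=np.array([p0]+[np.add(p0,d) for d in((.005,0,0),(0,.005,0),(0,0,.05))])
    r=minimize(cost,p0,method='Nelder-Mead',options=dict(initial_simplex=sim,xatol=1e-5,fatol=.05)); return r.x,r.fun
E
python3 - <<'E'
from fit import *
im=cv2.imread('pics/w2.png'); hsv=cv2.cvtColor(im,cv2.COLOR_BGR2HSV)
m=cv2.inRange(hsv,(18,130,60),(35,255,255)); m[:20]=0;m[170:]=0;m[:,:265]=0;m[:,330:]=0
m=m/255.; print(m.sum())
k=P('wrist'); print(fit([(k,m)],[.465,-.277,-.54]))
for p in ([.46,-.28,-.5],): print(fit([(k,m)],p))
# cross-check
for c in('scene','side'):
    a=cv2.imread(f'pics/{c}0.png'); h=cv2.cvtColor(a,cv2.COLOR_BGR2HSV); mm=cv2.inRange(h,(10,110,60),(30,255,255))
    r=(240,272,170,238) if c=='scene' else (250,310,290,326)
    z=np.zeros_like(mm); z[r[0]:r[1],r[2]:r[3]]=mm[r[0]:r[1],r[2]:r[3]]
    print(c,(z>0).sum(),fit([(P(c),z/255.)],[.465,-.277,-.54]))
k=cv2.imread('pics/w1.png')
E
python3 - <<'E'
from h import *
# yaw from top edge in w1: camera pose offline from the known tool transform
from scipy.spatial.transform import Rotation as Q
Rt=Q.from_euler('xyz',[3.14139,-.000175,1.39246]).as_matrix(); T=np.array([[0,-.964,-.268],[1,0,0],[0,-.268,.964]])
K,_,_=P('wrist'); o=np.array([.49881,.15187,.40485])+Rt@[.0776,0,.01958]
def pl(rc,z):
    d=Rt@T@np.linalg.inv(K)@[rc[1],rc[0],1.]; return o+d*(z-o[2])/d[2]
a=pl((78.2,436.8),.11);b=pl((289,413.2),.11);d=a-b;print(a,b,np.linalg.norm(d),-np.arctan2(d[0],d[1]),(a+b)/2, pl((141.85,412.42),.076))
E
```

```text
2318.0
(array([ 0.46542826, -0.276527  , -0.56297212]), np.float64(279.27450980392155))
(array([ 0.46557998, -0.2765328 , -0.56097777]), np.float64(284.98039215686276))
scene 335 (array([ 0.46637273, -0.2741654 , -0.57185844]), np.float64(169.24705882352941))
side 418 (array([ 0.46500485, -0.27460132, -0.55211532]), np.float64(107.07843137254902))
[0.65314244 0.24382689 0.11      ] [0.62095867 0.04031944 0.11      ] 0.20603658803846445 -0.15684644448266358 [0.63705055 0.14207317 0.11      ] [0.64350954 0.18894084 0.076     ]
```

Request:
{"name": "arm_command", "arguments": {"plan": [-1, 0.134, 0.229, -0.2, -0.013, -1, 0.134, 0.229, -0.2, -0.013, -1, 0.134, 0.229, -0.2, -0.013, -1, 0.134, 0.229, -0.2, -0.013, -1, 0.134, 0.229, -0.3, -0.013, -1, 0.134, 0.229, -0.36, -0.013, -1, 0.134, 0.229, -0.38, -0.013, -1, 0.134, 0.229, -0.38, -0.013, -1, 0.134, 0.229, -0.38, -0.013]}}

```text
time_s: 5.8
ee_pos: [0.4652, -0.278, 0.2141]
eef_rot: [3.14, 0.0, 1.007]
force: [0.7, 0.4, 0.1]
grip_width: 0.0938
```

Run:
```python
from h import *
o=sensors.get_obs(); print(o['time_s'],o['ee_pos'],o['eef_rot'],o['force'])
im=vision.camera('wrist'); cv2.imwrite('pics/w3.png',im)
```

```text
5.8 [ 0.46524821 -0.27796711  0.21406633] [3.13972543e+00 8.97460552e-05 1.00719079e+00] [0.68970648 0.43462389 0.0549517 ]
```

View pics/w3.png

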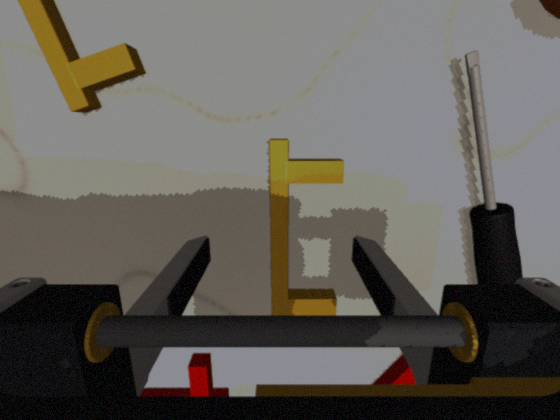

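Run:
```python
from fit import *
im=cv2.imread('pics/w3.png'); hsv=cv2.cvtColor(im,cv2.COLOR_BGR2HSV)
m=cv2.inRange(hsv,(14,110,40),(38,255,255)); m[:130]=0;m[310:]=0;m[:,:262]=0;m[:,350:]=0
m=m/255.
for i in range(3):
  o=sensors.get_obs(); print(o['ee_pos'])
k=P('wrist')
def cost(p):
    r=render(k,model(*p)); return np.abs(r-m)[130:310].sum()
r=min((minimize(cost,p,method='Nelder-Mead',options=dict(initial_simplex=np.array([p]+[np.add(p,d) for d in((.005,0,0),(0,.005,0),(0,0,.05))]),xatol=1e-5,fatol=.05)) for p in([.4655,-.2765,-.562],[.468,-.274,-.55])),key=lambda r:r.fun)
print(r.x,r.fun,m.sum())
x,y,w=r.x; d=o['ee_pos'][:2]-[x,y]; print('tool off in pull x,y:',d@[np.cos(w),np.sin(w)],d@[-np.sin(w),np.cos(w)],'jaw',o['eef_rot'][2]-np.pi/2-w)
```

```text
[ 0.46526982 -0.27789058  0.2142194 ]
[ 0.46526982 -0.27789058  0.2142194 ]
[ 0.46526982 -0.27789058  0.2142194 ]
[ 0.46597758 -0.27609206 -0.56263916] 256.08627450980396 5345.0
tool off in pull x,y: 0.00036070698863035984 -0.0018988126787054412 jaw -0.0009370340889707229
```

Request:
{"name": "arm_command", "arguments": {"plan": [-1, 0.0025, 0.004, -0.032, 0, -1, 0.0025, 0.004, -0.032, 0, -1, 0.0025, 0.004, -0.032, 0, -1, 0.0025, 0.004, -0.032, 0, 1, 0.0025, 0.004, -0.032, 0, 1, 0.0025, 0.004, -0.032, 0, 1, 0.0025, 0.004, -0.032, 0, 1, 0.0025, 0.004, -0.032, 0, 1, 0.0025, 0.004, -0.032, 0, 1, 0.0025, 0.004, -0.032, 0, 1, 0.0025, 0.004, -0.032, 0, 1, 0.0025, 0.004, -0.032, 0, 1, 0.0025, 0.004, -0.032, 0, 1, 0.0025, 0.004, -0.032, 0], "newtons": 50}}

```text
time_s: 7.25
ee_pos: [0.466, -0.2758, 0.1998]
eef_rot: [-3.142, -0.0, 1.007]
force: [0.4, -0.2, -0.0]
grip_width: 0.0168
```

Run:
```python
from h import *
o=sensors.get_obs(); print(o['time_s'],o['ee_pos'],o['eef_rot'],o['force'],o['grip_width'])
im=vision.camera('wrist'); cv2.imwrite('pics/w4.png',im)
```

```text
7.25 [ 0.46600422 -0.27584423  0.19983854] [-3.14157200e+00 -5.57155931e-06  1.00745647e+00] [ 0.38296432 -0.20984513 -0.03399042] 0.016804653348923216
```

View pics/w4.png

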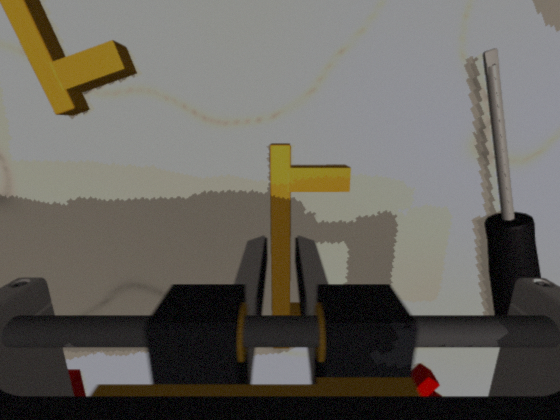

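Request:
{"name": "arm_command", "arguments": {"plan": [1, 0, 0, 0, 0, 1, 0, 0, 0, 0, 1, 0, 0, 0, 0, 1, 0, 0, 0, 0, 1, 0, 0, 0, 0, 1, 0, 0, 0, 0, 1, 0, 0, 0.03, 0, 1, 0, 0, 0.1, 0, 1, 0, 0, 0.2, 0, 1, 0, 0, 0.3, 0, 1, 0, 0, 0.3, 0, 1, 0, 0, 0.3, 0, 1, 0, 0, 0.3, 0]}}

```text
time_s: 8.6
ee_pos: [0.4657, -0.2757, 0.3187]
eef_rot: [-3.139, -0.0, 1.007]
force: [0.9, -0.3, -3.0]
grip_width: 0.0112
```

Run:
```python
from h import *
o=sensors.get_obs(); print(o['time_s'],o['ee_pos'],o['eef_rot'],o['force'],o['grip_width'])
im=vision.camera('wrist'); cv2.imwrite('pics/w5.png',im)
```

```text
8.6 [ 0.46572196 -0.27566605  0.31866695] [-3.13942035e+00 -6.46082180e-05  1.00747893e+00] [ 0.91555309 -0.28397739 -2.98377828] 0.011166433599894608
```

View pics/w5.png

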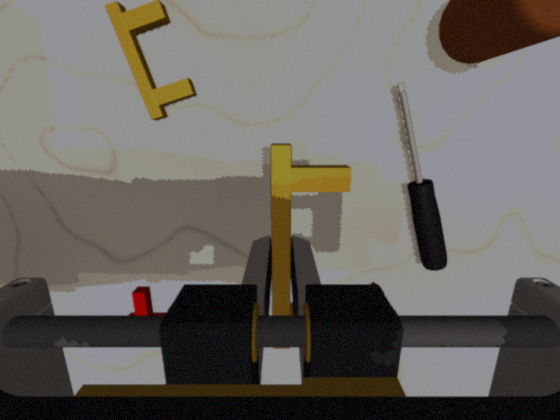

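Run:
```python
from fit import *
im=cv2.imread('pics/w5.png'); hsv=cv2.cvtColor(im,cv2.COLOR_BGR2HSV)
m=cv2.inRange(hsv,(14,110,40),(38,255,255)); m[:138]=0;m[236:]=0;m[:,:262]=0;m[:,360:]=0
m=m/255.
o=sensors.get_obs();e=o['ee_pos'];w0=o['eef_rot'][2]-np.pi/2; k=P('wrist')
def cost(p):
    u,v,dw,z=p; w=w0+dw; c,s=np.cos(w0),np.sin(w0)
    x=e[0]+c*u-s*v; y=e[1]+s*u+c*v
    return np.abs(render(k,model(x,y,w,e[2]-.2+z))-m)[138:236].sum()
p=[0,0,0,0.]
r=minimize(cost,p,method='Nelder-Mead',options=dict(initial_simplex=np.array([p]+[np.add(p,d) for d in((.003,0,0,0),(0,.003,0,0),(0,0,.03,0),(0,0,0,.004))]),xatol=1e-5,fatol=.05,maxiter=1000))
print(r.x,r.fun,cost(p),m.sum())
r=minimize(lambda q:cost([0,q[0],q[1],q[2]]),[0,0,0],method='Nelder-Mead',options=dict(initial_simplex=np.array([[0,0,0],[.003,0,0],[0,.03,0],[0,0,.004]]),xatol=1e-5,fatol=.05)); print(r.x,r.fun)
```

```text
[ 0.00011196 -0.00016846  0.00685452 -0.00173331] 136.64705882352942 197.05490196078432 3402.0
[-0.00011341  0.00436076 -0.00121371] 139.72156862745098
```

Request:
{"name": "arm_command", "arguments": {"plan": [1, 0.2, 0.95, 0.03, 0.191, 1, 0.2, 0.95, 0.03, 0.191, 1, 0.2, 0.95, 0.03, 0.191, 1, 0.2, 0.95, 0.03, 0.191, 1, 0.2, 0.95, 0.03, 0.191, 1, 0.2, 0.95, 0.03, 0.191, 1, 0.2, 0.95, 0.03, 0.191, 1, 0.2, 0.95, 0.03, 0.191, 1, 0.2, 0.95, 0.03, 0.191, 1, 0.2, 0.95, 0.03, 0.191, 1, 0.2, 0.95, 0.03, 0.191]}}

```text
time_s: 9.75
ee_pos: [0.5459, 0.1034, 0.331]
eef_rot: [-3.14, 0.001, 1.407]
force: [0.0, 0.0, -2.2]
grip_width: 0.0116
```

Run:
```python
from h import *
o=sensors.get_obs(); print(o['time_s'],o['ee_pos'],o['eef_rot'],o['force'],o['grip_width'])
im=vision.camera('wrist'); cv2.imwrite('pics/w6.png',im)
print(P('wrist'))
```

```text
9.75 [0.54591344 0.10337756 0.33103614] [-3.14009515e+00  5.74493877e-04  1.40677287e+00] [ 0.02569774  0.02720341 -2.16777578] 0.011637788031663085
(array([[292.88581193,   0.        , 280.75126104],
       [  0.        , 292.88581193, 207.67455344],
       [  0.        ,   0.        ,   1.        ]]), array([[ 0.98647993, -0.16387567, -0.00145036],
       [-0.15746708, -0.95027988,  0.26864896],
       [-0.04540328, -0.26478842, -0.96323706]]), array([-0.52152874,  0.17530099,  0.37325133]))
```

View pics/w6.png

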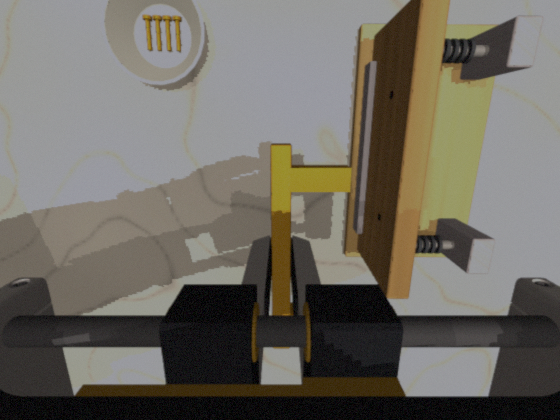

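Run:
```python
from h import *
im=cv2.imread('pics/w6.png'); g=im.astype(float).sum(2)
H=[]
for r,c in((95,391),(217,379)):
    w=g[r-5:r+6,c-5:c+6]; m=np.clip(np.median(w)*0.6-w,0,None); rr,cc=np.mgrid[r-5:r+6,c-5:c+6]
    at=((rr*m).sum()/m.sum(),(cc*m).sum()/m.sum()); X=plane('wrist',at,.076); H.append(X); print(at,m.sum(),X)
d=H[0]-H[1]; print('dist',np.linalg.norm(d),'yaw',-np.arctan2(d[0],d[1]),'mid',(H[0]+H[1])/2)
# front/top edge of board (good face, z=.11): find oak brightness edge per row
pts=[]
b=cv2.GaussianBlur(im,(3,3),0).astype(float)
for r in range(30,270,8):
    row=b[r,:,2]; c0=int(412-24*(r-30)/255.); seg=row[c0-12:c0+12]; gr=np.diff(seg); j=gr.argmax(); pts.append((r,c0-12+j+.5,round(gr.max())))
W=np.array([plane('wrist',p[:2],.11) for p in pts]); 
A=np.c_[W[:,1],np.ones(len(W))]; co=np.linalg.lstsq(A,W[:,0],rcond=None)[0]; res=W[:,0]-A@co; k=abs(res)<.002; co=np.linalg.lstsq(A[k],W[k,0],rcond=None)[0]
print('edge yaw',-np.arctan(co[0]),k.sum(),len(k),'x at y=.1412:',co@[.1412,1])
cv2.imwrite('pics/w6c.png',cv2.resize(im[20:310,340:450],(300,800)[:0] or (228,600),interpolation=cv2.INTER_CUBIC))
```

```text
(np.float64(94.26548067054395), np.float64(391.19466301744785)) 584.5999999999999 [0.64456765 0.18908408 0.076     ]
(np.float64(216.6145), np.float64(378.77049999999997)) 399.9999999999999 [0.62807372 0.09396047 0.076     ]
dist 0.0965430060039149 yaw -0.17168769603942527 mid [0.63632068 0.14152228 0.076     ]
edge yaw -0.16990669288163016 30 30 x at y=.1412: 0.6363316325045246
```

Request:
{"name": "arm_command", "arguments": {"plan": [1, 0.0535, 0.125, -0.05, -0.003, 1, 0.0535, 0.125, -0.1, -0.003, 1, 0.0535, 0.125, -0.1525, -0.003, 1, 0.0535, 0.125, -0.1525, -0.003, 1, 0.0535, 0.125, -0.1525, -0.003, 1, 0.0535, 0.125, -0.1525, -0.003, 1, 0.0535, 0.125, -0.1525, -0.003]}}

```text
time_s: 10.5
ee_pos: [0.5676, 0.1538, 0.2721]
eef_rot: [3.14, -0.001, 1.401]
force: [0.3, 0.3, -1.0]
grip_width: 0.0117
```

Run:
```python
from fit import *
o=sensors.get_obs(); print(o['time_s'],o['ee_pos'],o['eef_rot'],o['force'],o['moment'],o['grip_width'])
e=o['ee_pos'];w=o['eef_rot'][2]-np.pi/2
n=np.array([np.cos(-.17),np.sin(-.17)]);l=np.array([-n[1],n[0]]); d=e[:2]-[.6363,.1415]; print('along',d@n,'lat',d@l,'yaw err',w+.17)
hs=model(e[0],e[1],w,e[2]-.2013)
big=[]
for c in('side','scene','wrist'):
    im=vision.camera(c); cv2.imwrite(f'pics/{c}7.png',im); K,R,t=P(c)
    if c=='wrist': continue
    for p in hs:
        q=(K@((R@p.T)+t[:,None])).T; q=q[:,:2]/q[:,2:]; print(c,q.mean(0).round(1))
    for nme in('foot_left','foot_right','hole_right'):
        print(c,nme,[(x['at'],round(x['confidence'],2)) for x in vision.pinpoint(nme,c)])
    hL=[.6363+l[0]*.048,.1415+l[1]*.048,.076]; print('pred foot L,R', [proj(c,[*(e[:2]+n*.04+l*s),e[2]-.1943]) for s in(.048,-.048)])
a=cv2.imread('pics/side7.png')[90:200,220:350];b=cv2.imread('pics/scene7.png')[150:270,300:430]
cv2.imwrite('pics/c7.png',np.hstack([cv2.resize(a,(400,338),interpolation=2),cv2.resize(b,(400,338),interpolation=2)]))
```

```text
10.5 [0.56759859 0.15378151 0.27214346] [ 3.13982776e+00 -7.17057199e-04  1.40057961e+00] [ 0.32037652  0.29664471 -1.03229559] [-0.07042806  0.11535389  0.01292544] 0.011718092773385601
along -0.0697888752556103 lat 0.0004814021071020018 yaw err -0.00021671958172855832
side [256. 147.]
side [256.4 136.1]
side [266.8 155.1]
side foot_left [([333.6, 357.7], 0.97), ([311.1, 227.6], 0.75), ([133.6, 264.2], 0.54)]
side foot_right [([364.8, 335.1], 0.97), ([313.4, 273.3], 0.79), ([154.2, 276.7], 0.55)]
side hole_right [([152.6, 285.2], 0.79)]
pred foot L,R [(np.float64(134.70105822937364), np.float64(263.9135685157125)), (np.float64(153.55831720876756), np.float64(274.58865154462075))]
scene [347.6 181. ]
scene [365.4 178.7]
scene [337.6 190.4]
scene foot_left [([296.4, 148.6], 0.63), ([208.5, 164.1], 0.54), ([183.9, 370.6], 0.53)]
scene foot_right [([283.3, 114.9], 0.86), ([194.4, 340.9], 0.84), ([236.8, 166.9], 0.76)]
scene hole_right [([203.9, 347.9], 0.94), ([183.1, 370.8], 0.57)]
pred foot L,R [(np.float64(183.4073489396639), np.float64(370.4594378078106)), (np.float64(195.37066878559), np.float64(342.56319788936224))]
```

View pics/c7.png

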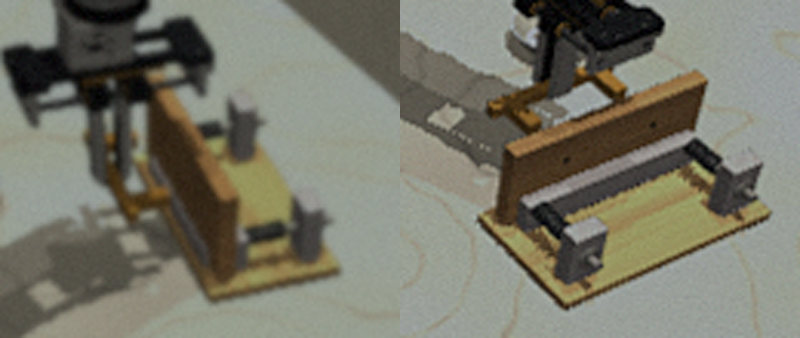

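View pics/wrist7.png

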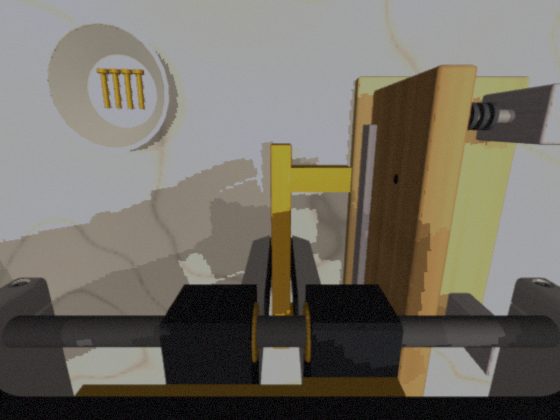

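Request:
{"name": "arm_command", "arguments": {"plan": [1, 0.02, -0.004, -0.005, 0, 1, 0.04, -0.008, -0.005, 0, 1, 0.061, -0.012, -0.005, 0, 1, 0.061, -0.012, -0.005, 0, 1, 0.061, -0.012, -0.005, 0]}}

```text
time_s: 11.45
ee_pos: [0.592, 0.1492, 0.2686]
eef_rot: [-3.141, 0.0, 1.401]
force: [-0.7, -0.8, -2.2]
grip_width: 0.0118
```

```bash
cat > chk.py <<'E'
from fit import *
import sys
n=np.array([np.cos(-.17),np.sin(-.17)]);l=np.array([-n[1],n[0]]); E=[];F=[]
for i in range(int(sys.argv[2])):
    im=vision.camera('wrist'); o=sensors.get_obs(); E.append(np.r_[o['ee_pos'],o['eef_rot'][2]-np.pi/2,np.pi-abs(o['eef_rot'][0]),o['eef_rot'][1]]);F.append(np.r_[o['force'],o['moment']])
E=np.array(E); F=np.array(F); print(o['time_s'],E.mean(0).round(4),E.std(0).round(4)); e=E.mean(0);d=e[:2]-[.6363,.1415]
print('along',d@n,'lat',d@l,'F',F.mean(0).round(2),'push',F.mean(0)[:2]@n,'width',o['grip_width'])
cv2.imwrite(f'pics/wrist{sys.argv[1]}.png',im)
E
python3 chk.py 8 6
```

```text
11.75 [ 5.917e-01  1.494e-01  2.688e-01 -1.695e-01  1.000e-04  0.000e+00] [0.     0.     0.0001 0.0001 0.0001 0.0001]
along -0.045309622148485953 lat 0.00024631365017714857 F [-0.41  0.07 -2.65 -0.1   0.09 -0.01] push -0.41898593951756097 width 0.011602773241881076
```

View pics/wrist8.png

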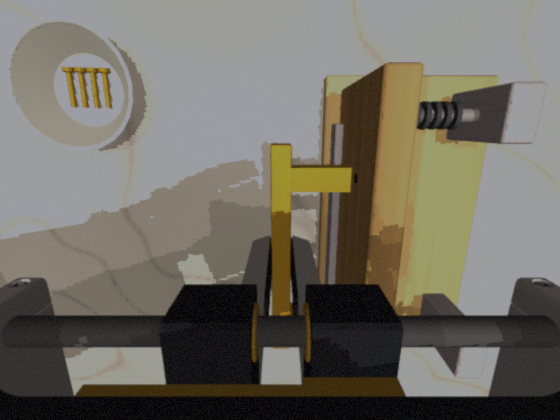

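Request:
{"name": "arm_command", "arguments": {"plan": [1, 0.006, -0.001, 0.0025, 0, 1, 0.012, -0.002, 0.0025, 0, 1, 0.016, -0.003, 0.0025, 0, 1, 0.02, -0.0035, 0.0025, 0, 1, 0.022, -0.004, 0.0025, 0, 1, 0.022, -0.004, 0.0025, 0, 1, 0.022, -0.004, 0.0025, 0]}}

```text
time_s: 12.45
ee_pos: [0.6005, 0.1479, 0.2698]
eef_rot: [-3.141, -0.0, 1.401]
force: [-5.2, 1.5, 0.3]
grip_width: 0.0115
```

```bash
python3 chk.py 9 5
```

```text
12.7 [ 6.005e-01  1.479e-01  2.698e-01 -1.694e-01  5.000e-04 -0.000e+00] [0. 0. 0. 0. 0. 0.]
along -0.03636382824874077 lat 0.00022478010881937343 F [-4.78  1.78  0.2   0.23  0.92 -0.01] push -5.013052617198245 width 0.011452288593076143
```

View pics/wrist9.png

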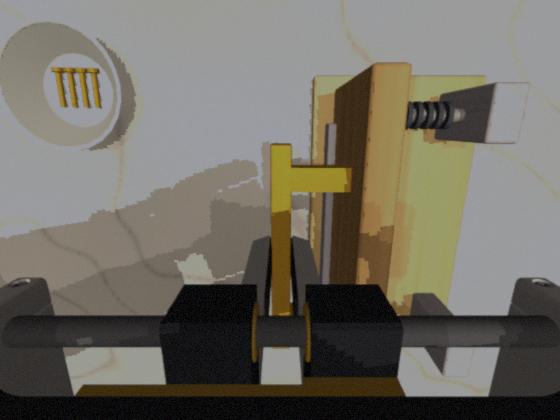

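Request:
{"name": "arm_command", "arguments": {"plan": [1, 0.003, -0.0005, 0, 0, 1, 0.006, -0.001, 0, 0, 1, 0.008, -0.0014, 0, 0, 1, 0.0104, -0.0018, 0, 0, 1, 0.0104, -0.0018, 0, 0, 1, 0.0104, -0.0018, 0, 0, 1, 0.0104, -0.0018, 0, 0]}}

```text
time_s: 13.4
ee_pos: [0.6044, 0.1473, 0.2698]
eef_rot: [-3.14, 0.0, 1.402]
force: [-9.5, 2.0, 2.2]
grip_width: 0.0113
```

```bash
python3 chk.py 10 5
python3 - <<'E'
from h import *
for c in('side','scene'): cv2.imwrite(f'pics/{c}10.png',vision.camera(c))
a=cv2.imread('pics/side10.png')[90:200,220:350];b=cv2.imread('pics/scene10.png')[150:270,300:430]
cv2.imwrite('pics/c10.png',np.hstack([cv2.resize(a,(400,338),interpolation=2),cv2.resize(b,(400,338),interpolation=2)]))
E
```

```text
13.65 [ 6.044e-01  1.473e-01  2.698e-01 -1.694e-01  1.900e-03  2.000e-04] [0. 0. 0. 0. 0. 0.]
along -0.032425431752666295 lat 0.000280303169662645 F [-8.85  2.25  2.81  0.31  1.69 -0.01] push -9.104093965456952 width 0.011858462511973918
```

View pics/c10.png

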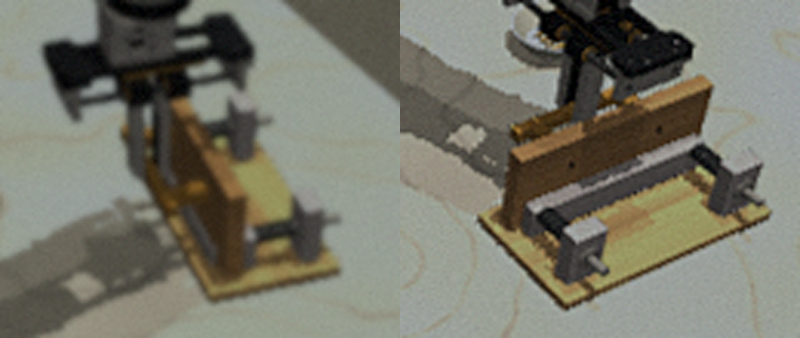

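View pics/wrist10.png

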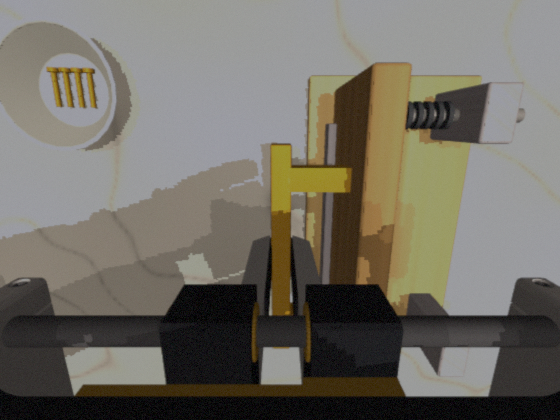

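Request:
{"name": "arm_command", "arguments": {"plan": [1, 0.0015, -0.0003, 0, 0, 1, 0.0015, -0.0003, 0, 0, 1, 0.0015, -0.0003, 0, 0, 1, 0.0015, -0.0003, 0, 0, 1, 0.0015, -0.0003, 0, 0, 1, 0.0015, -0.0003, 0, 0, 1, 0.0015, -0.0003, 0, 0, 1, 0.0015, -0.0003, 0, 0, 1, 0.0015, -0.0003, 0, 0, 1, 0.0015, -0.0003, 0, 0, 1, 0.0015, -0.0003, 0, 0, 1, 0.0015, -0.0003, 0, 0, 1, 0.0015, -0.0003, 0, 0, 1, 0.0015, -0.0003, 0, 0, 1, 0.0015, -0.0003, 0, 0, 1, 0.0015, -0.0003, 0, 0, 1, 0.0015, -0.0003, 0, 0, 1, 0.0015, -0.0003, 0, 0]}}

```text
time_s: 15.55
ee_pos: [0.6049, 0.1472, 0.2698]
eef_rot: [-3.14, 0.0, 1.402]
force: [-10.5, 1.9, 3.8]
grip_width: 0.0116
```

```bash
python3 chk.py 11 3
python3 - <<'E'
from h import *
im=cv2.imread('pics/wrist11.png')
cv2.imwrite('pics/c11.png',cv2.resize(im[60:300,250:450],(500,600),interpolation=2))
# front displacement: edge of good face at z=.11 from current wrist view
b=cv2.GaussianBlur(im,(3,3),0).astype(float); W=[]
for r in range(80,280,8):
    c0=int(372-14*(r-70)/200.); s=b[r,c0-14:c0+14,2]; j=np.diff(s).argmax(); W.append(plane('wrist',(r,c0-14+j+.5),.11))
W=np.array(W);n=np.array([np.cos(-.17),np.sin(-.17)]);print('face along', np.round((W[:,:2]-[.6363,.1415])@n,4))
E
```

```text
15.7 [ 6.049e-01  1.472e-01  2.698e-01 -1.693e-01  2.100e-03  3.000e-04] [0. 0. 0. 0. 0. 0.]
along -0.0318652793252267 lat 0.0002872089551518183 F [-9.96  2.29  2.63  0.3   1.81 -0.02] push -10.206108169908642 width 0.011640847573664199
face along [0.0078 0.008  0.0079 0.0081 0.008  0.0078 0.0081 0.0079 0.0077 0.008
 0.0078 0.0076 0.0079 0.0077 0.0076 0.0079 0.0082 0.008  0.0078 0.0081
 0.0079 0.0077 0.008  0.0078 0.0081]
```

View pics/c11.png

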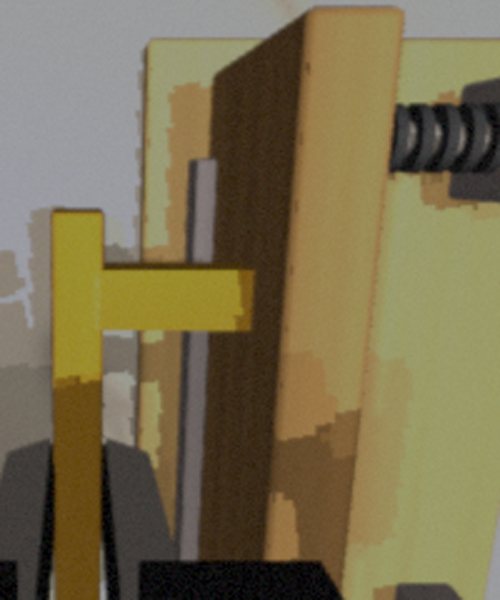

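Request:
{"name": "arm_command", "arguments": {"plan": [1, 0, 0, 0, 0, 1, 0, 0, 0, 0, 1, 0, 0, 0, 0, 1, 0, 0, 0, 0, 1, 0, 0, 0, 0, 1, 0, 0, 0, 0, 1, 0, 0, 0, 0, 1, 0, 0, 0, 0, 1, 0, 0, 0, 0, 1, 0, 0, 0, 0, 1, 0, 0, 0, 0, 1, 0, 0, 0, 0, 1, 0, 0, 0, 0, 1, 0, 0, 0, 0, 1, 0, 0, 0, 0, 1, 0, 0, 0, 0, 1, 0, 0, 0, 0, 1, 0, 0, 0, 0, 1, 0, 0, 0, 0, 1, 0, 0, 0, 0]}}

```text
time_s: 17.7
ee_pos: [0.605, 0.1472, 0.2697]
eef_rot: [-3.139, 0.0, 1.401]
force: [-9.4, 1.8, 3.7]
grip_width: 0.0113
```

Request:
{"name": "arm_command", "arguments": {"plan": [1, 0, 0, 0, 0, 1, 0, 0, 0, 0, 1, 0, 0, 0, 0, 1, 0, 0, 0, 0, 1, 0, 0, 0, 0, 1, 0, 0, 0, 0, 1, 0, 0, 0, 0, 1, 0, 0, 0, 0, 1, 0, 0, 0, 0, 1, 0, 0, 0, 0, 1, 0, 0, 0, 0, 1, 0, 0, 0, 0, 1, 0, 0, 0, 0, 1, 0, 0, 0, 0, 1, 0, 0, 0, 0, 1, 0, 0, 0, 0, 1, 0, 0, 0, 0, 1, 0, 0, 0, 0, 1, 0, 0, 0, 0, 1, 0, 0, 0, 0]}}

```text
time_s: 19.7
ee_pos: [0.605, 0.1472, 0.2698]
eef_rot: [-3.14, 0.0, 1.401]
force: [-9.9, 3.0, 3.1]
grip_width: 0.0113
```

```bash
python3 chk.py 12 2; python3 -c "
from station import job; print(job.hand_in())"
```

```text
19.8 [ 6.049e-01  1.472e-01  2.697e-01 -1.693e-01  2.100e-03  3.000e-04] [0. 0. 0. 0. 0. 0.]
along -0.03185778953120505 lat 0.0002689593297719403 F [-10.35   1.9    2.82   0.36   1.85  -0.05] push -10.52043066522017 width 0.011628215961352018
the job is handed in; nothing more can be done
None
```

I gripped the long brass pull mid-bar and pressed both feet onto the drawer front, centred on the holes. I held it there for more than 4 s and handed the job in at about 20 s, still gripping and pressing.

**Push:** The last readings were about 10.2–10.5 N. The wrist camera showed the front pushed back about 7.9 mm, well short of its 16 mm stop and even along the stretch of edge in view.

**Alignment:** The feet were about 0.3 mm off the hole centres sideways, with a yaw error below 1 mrad. The moment about the vertical was near zero, so both feet were sharing the load. Foot height is less certain, to about 1 mm, because the grip-height estimates disagreed by about 1.5 mm.

**Vertical load:** Pressing shifted the vertical force reading upward by about 5 N, which I put down to friction at the feet. The tool tilted about 2 mrad, and nothing had slipped by the final readings.

**Clearance:** By the geometry, the inner finger is about 21 mm from the front and the gripper body about 58 mm above its top edge. I touched nothing else in the scene.

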